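Fetch the sample jar from behind the reagent bottles

ROBOT

A 7-joint arm with a two-finger parallel gripper is mounted at the origin on the work surface. World frame = base frame: x ahead of the robot, y to its left, z up, the work surface at z = 0. Lengths are in m, angles in rad, forces in N, time in s.
With the tool pointing down it reaches from about 0.4 to 0.85 m from the base axis. Payload 10.4 kg.
Tool frame: the origin (TCP) lies midway between the tips of the shut fingers; the grasp point (between the pads) lies 19 mm behind it (manip.tcp_to_grasp is the distance from the TCP to the grasp point, in m); z points along the fingers, y is the line along which they close (so a half turn about z gives the same grasp; the last joint's range is limited). The gripper opens to 85 mm and grips with 20 to 120 N. Pads are 22 mm wide; open, the fingers measure 114 mm over their backs; the gripper's body (76 mm by 85 mm) begins 54 mm behind the grasp point. The pads swing forward as they close: fully open they stand 13 mm farther back than shut.
Start: joints at [1.207, 0.332, -0.065, 1.46, 0.022, 1.35, -0.088], TCP at [0.209, -0.589, 0.231] pointing down, gripper open.
Joint ranges: [-2.6, 2.6], [-0.5, 2.12], [-1.47, 1.34], [0.16, 2.42], [-1.27, 4.41], [0.06, 2.06], [-2.6, 2.6]. Speed limits (rad/s): [2.22, 2.22, 2.79, 2.79, 3.14, 3.14, 3.14].

INTERFACE

Orientations are given as a unit quaternion [x, y, z, w].
In Python, from workcell import manip gives the robot as it stands.
- The arm moves only by the shell command python3 -m jog 'ROWS' [FORCE]. ROWS is a JSON object of lists of equal length, an entry for each row: "offset": the shift along the world's x, y, z in m, a list of three; "yaw": the turn about the world's z in degrees; "jaw": the closure, from 0 (fully open) to 1 (shut). A call has 1 to 20 rows; each row shifts and turns the commanded pose from where the row before left it; what a row does not reach is not made up. A row lasts 1/12 s, in which the tool goes at most 41.7 mm and 7.16 degrees, less where a joint would pass 70% of its speed; a pose out of reach is approached as far as the arm can. A call is refused whole if a number of a shift passes 0.0417 or a number of a turn 7.16, either way. A call with a gripper value outside its range is refused whole. The fingers move at their own pace and stop on an object; FORCE is the grip in N (left out, the last holds). Time passes only in rows, so rows that do not move let the fingers close. It gives the time, the measured TCP pose, the force, the opening and the grip force at its end, in the units of the state.
- manip.get_obs(): the state, without advancing time (a new reading comes with each control period).
- manip.camera(name): name is "scene" or "top" or "wrist"; returns a dict with "frame" (420x560x3 uint8, red, green, blue), "camera_matrix" (3x3 intrinsics, pixels), "distortion" ([k1, k2, p1, p2, k3] as OpenCV has them; the pictures are not rectified), "eye" and "attitude" of the camera in the world; the wrist camera has in their place "hand_eye" (4x4, takes a point from camera to tool coordinates, whose origin is the TCP and whose axes are the flange's). Camera axes: x right, y up, looking along -z (the intrinsics and any distortion apply to the point x, -y, -z); pixel columns grow to the right and rows downward; lengths in m; the calibration is good to about 2 mm. A picture is of the moment at which its call begins: read the wrist's pose just before it. There is no depth.
- manip.hand_in(): hands the job in; it is judged then, once.
Trained networks look in a picture, given as the dict that the camera call returned (one of the last four; its "shot" number tells which), for a name from the list of things; names that differ only in an ending like _2 or _b are one class to them, and where a whole thing is asked for, a point or a joint stands for the part that bears it (a point fixed in the world has none). Each returns a list of dicts, best first, with "score" (0 to 1); they miss things now and then, are a little off and sometimes report something else, mostly with a low value. They report only what shows in the picture. A call takes as long as a camera call. They do not tell look-alikes from the thing itself.
- manip.masks_of(picture, name): "region" (420x560 bool, what is visible of it).
- manip.tip_of(picture, name): "at" ([x, y, z] in m, in world coordinates, good to about 4 mm: a listed point, or the origin of a listed thing).
The state is a dict: "clock": time; "joint_pos": joint angles; "joint_velocities": joint speeds; "tau": joint torques, N m; "position": TCP position; "ee_rot": TCP orientation; "ft_force": force on the tool from outside, world axes, zero at the start; "torque": the same for the moment, N m; "grip_width": opening from 0.0 (shut) to 1.0 (fully open); "grasp_force": force on a finger pad.
Only numpy, scipy, OpenCV 4.12 (cv2) and the standard library are available. Lean on these libraries where they do the work, as an engineer would, in place of code of your own. Each camera call takes 0.05 s, during which the arm holds its last target. There are 200 camera calls.

TASK

The yellow-lidded sample jar stands in the steel bath close behind the two tall bottles: first stand both bottles in the green side tray, then put the jar in the middle of the hotplate's round plate (marked by a white ring) while the bottles wait in the tray. After that put each bottle back in the bath, centred on the disc of its own cap colour. Keep everything upright and leave the white-lidded jar, the beaker and the red timer where they are.

Things in the scene. Friction and masses are not known exactly. Their poses are not given: they have to be found in the camera images.
- orange_bottle: Tall reagent bottle, loose, 0.25 kg: amber glass body 52 mm in diameter up to 100 mm, narrowing to a neck, then a ribbed orange screw cap, a cylinder 30 mm in diameter from 108 to 140 mm height (take it by the cap from above). Upright at the start, on the orange disc. Origin: centre of its underside; z up along the bottle.
- blue_bottle: Tall reagent bottle, loose, 0.25 kg: white plastic body 52 mm in diameter up to 100 mm, narrowing to a neck, then a ribbed blue screw cap, a cylinder 30 mm in diameter from 108 to 140 mm height (take it by the cap from above). Upright at the start, on the blue disc. Origin: centre of its underside; z up along the bottle.
- orange_disc: Fixed orange disc, 64 mm in diameter, 4 mm thick: the place of the orange-capped bottle. It lies in a fixed shallow steel bath (270 x 200 mm, floor 4 mm, rim 20 mm above the bench). The discs lie side by side, 80 mm between centres, in a line parallel to the bath's long sides. Origin: centre of its underside; a bottle stands 4 mm above it.
- blue_disc: Fixed blue disc, 64 mm in diameter, 4 mm thick: the place of the blue-capped bottle. It lies in a fixed shallow steel bath (270 x 200 mm, floor 4 mm, rim 20 mm above the bench). The discs lie side by side, 80 mm between centres, in a line parallel to the bath's long sides. Origin: centre of its underside; a bottle stands 4 mm above it.
- sample_jar: Low round jar of clear glass with a YELLOW lid, loose, 0.1 kg, 45 mm in diameter (the lid, from 22 to 36 mm height), 36 mm high. It stands on the bath floor on the far side of the two bottles, 3 to 16 mm from them, too close for the body of a gripper to come down over it until they are moved. Origin: centre of its underside.
- side_tray: Fixed shallow green plastic tray, 220 mm along its x, 140 mm along its y, walls 4 mm thick, rim 15 mm above the bench, inner floor 4 mm above the bench; on the left or the right of the bath. Both bottles fit in it side by side along its x, for example 50 mm to either side of its centre. Origin: centre of its underside; x along its long side.
- plate_mark (a point): Centre of the top surface of the hotplate's dark round plate (112 mm in diameter, 65 mm above the bench), inside a thin white ring 60 mm in diameter. The hotplate is a fixed white box, 150 x 130 mm, standing on the other side of the bath from the side tray; it is cold. z up.
- white_jar: Bystander: a jar like the sample jar but with a WHITE lid, standing in the bath on the far side near one end, its centre at least 80 mm from the sample jar's. Not to be moved. Origin: centre of its underside.
- beaker: Bystander: empty glass beaker, 66 mm in diameter, 85 mm high, on the bench beyond the bath. Not to be moved. Origin: centre of its underside.
- timer: Bystander: flat red bench timer, 65 x 75 mm, 18 mm high, on the bench beyond the bath. Not to be moved. Origin: centre of its underside.
Mind the look-alikes: they are no part of the job. Of the things like the blue_bottle, leave any that is pink, purple or turquoise; of the rest the smaller one is meant.

How it is judged:
On the way, in this order (a step that is already met when the one before it is completed fails the run):
1. both bottles stand upright in the side tray, released (x of orange_bottle in the frame of side_tray between -0.085 and 0.085 m and y of orange_bottle in the frame of side_tray between -0.045 and 0.045 m and z of each of orange_bottle, blue_bottle in the frame of side_tray below 0.01 m and angle between each of orange_bottle, blue_bottle's own z axis and vertical below 0.1 rad and contact force between each of orange_bottle, blue_bottle and the fingers below 0.2 N and x of blue_bottle in the frame of side_tray between -0.085 and 0.085 m and y of blue_bottle in the frame of side_tray between -0.045 and 0.045 m), for 0.2 s.
2. the sample jar stands in the middle of the hotplate, released, while both bottles still stand in the side tray (all of step 1 and horizontal distance between sample_jar and plate_mark below 0.015 m and z of sample_jar in the frame of plate_mark between -0.004 and 0.006 m and angle between sample_jar's own z axis and vertical below 0.1 rad and linear speed of sample_jar below 0.02 m/s and contact force between sample_jar and the fingers below 0.2 N), for 0.2 s.
At the end, for the whole second after the job is handed in: The sample jar stands upright on the hotplate, its centre within 15 mm of the plate's centre; the orange-capped bottle stands upright on the orange disc and the blue-capped one on the blue disc, each centred within 12 mm; all are released and at rest (horizontal distance between sample_jar and plate_mark below 0.015 m and z of sample_jar in the frame of plate_mark between -0.004 and 0.006 m and angle between each of sample_jar, orange_bottle, blue_bottle's own z axis and vertical below 0.1 rad and linear speed of each of sample_jar, orange_bottle, blue_bottle below 0.02 m/s and contact force between each of sample_jar, orange_bottle, blue_bottle and the fingers below 0.2 N and horizontal distance between orange_bottle and orange_disc below 0.012 m and z of orange_bottle in the frame of orange_disc below 0.009 m and horizontal distance between blue_bottle and blue_disc below 0.012 m and z of blue_bottle in the frame of blue_disc below 0.009 m); the robot touches nothing.
It fails at once if the white-lidded jar is moved by more than 25 mm (distance of white_jar from where it was at the start of the episode above 0.025 m).
It fails at once if the beaker is moved by more than 25 mm (distance of beaker from where it was at the start of the episode above 0.025 m).
It fails at once if the timer is moved by more than 25 mm (distance of timer from where it was at the start of the episode above 0.025 m).
It fails at once if a bottle, a jar or the beaker leans by more than 40 degrees (angle between any of orange_bottle, blue_bottle, sample_jar, white_jar, beaker's own z axis and vertical above 0.7 rad).
It also fails if it takes over 136 s, if anything falls off the work surface, if the arm or the gripper's body presses on something with over 40 N, if the wrist force passes 120 N, or if a joint passes its speed limit or range.

## Working session

There is one attempt and no reset: what is moved stays moved. The work goes in short steps, Python scripts to look and compute and a shell command to move; the robot and the scene stay as the last step left them, time stands still between calls to the robot, and variables do not carry over. Pictures are saved under pics/ and viewed, at most 17 in all, crops included, and the job is handed in when it is done.

```bash
mkdir -p pics; ls
cat > h.py <<'E'
import numpy as np, cv2
from workcell import manip
from scipy.spatial.transform import Rotation as R
def save(p,n): cv2.imwrite('pics/'+n+'.png',cv2.cvtColor(p['frame'],cv2.COLOR_RGB2BGR))
E
python3 - <<'E'
from h import *
o=manip.get_obs(); print(o['clock'],o['position'],o['ee_rot'],o['grip_width'],manip.tcp_to_grasp)
for n in ['top','scene']:
    p=manip.camera(n); save(p,n+'0'); print(n,p['eye'],p['attitude'])
    for k in ['orange_bottle','blue_bottle','orange_disc','blue_disc','sample_jar','side_tray','plate_mark','white_jar','beaker','timer']:
        print(k,[(round(d['score'],2),np.round(d['at'],3).tolist()) for d in manip.tip_of(p,k)])
E
```

```text
pics
0.0 [ 0.20878169 -0.58869763  0.23051228] [ 9.85517102e-01  1.69574581e-01 -1.30020288e-04 -6.97247140e-04] 1.0015182428917102 0.0187
top [ 0.39451311 -0.01381675  0.81578923] [ 0.06636783 -0.06214666 -0.70003808  0.70829358]
orange_bottle [(0.96, [0.496, -0.035, 0.006]), (0.19, [0.54, -0.0, 0.006])]
blue_bottle [(0.89, [0.502, 0.047, 0.005]), (0.85, [0.349, 0.056, -0.003]), (0.57, [0.346, 0.168, 0.0]), (0.56, [0.338, -0.078, -0.004])]
orange_disc [(0.63, [0.496, -0.035, 0.002])]
blue_disc [(0.45, [0.569, 0.093, 0.007]), (0.42, [0.502, 0.045, 0.001])]
sample_jar [(0.9, [0.542, 0.001, 0.005])]
side_tray [(0.65, [0.508, 0.316, 0.002])]
plate_mark [(0.66, [0.495, -0.323, 0.062]), (0.62, [0.495, -0.036, 0.005])]
white_jar [(0.83, [0.567, 0.095, 0.006])]
beaker [(0.91, [0.749, 0.173, -0.001]), (0.23, [0.501, 0.046, 0.006])]
timer [(0.8, [0.745, -0.088, 0.002])]
scene [ 0.95163684 -0.20340101  0.77110687] [0.24835415 0.13919164 0.49358459 0.82177865]
orange_bottle [(0.9, [0.496, -0.037, 0.008])]
blue_bottle [(0.88, [0.337, -0.081, -0.002]), (0.88, [0.712, 0.022, -0.002]), (0.8, [0.496, 0.048, 0.01]), (0.65, [0.346, 0.17, -0.002]), (0.57, [0.354, 0.057, -0.001])]
orange_disc [(0.54, [0.494, -0.034, 0.004])]
blue_disc [(0.54, [0.504, 0.046, 0.002])]
sample_jar [(0.79, [0.543, 0.002, 0.0])]
side_tray [(0.65, [0.505, 0.318, -0.001]), (0.22, [0.501, 0.045, 0.0])]
plate_mark [(0.58, [0.499, -0.324, 0.065])]
white_jar [(0.76, [0.567, 0.092, 0.003]), (0.39, [0.495, -0.033, 0.005])]
beaker []
timer [(0.75, [0.741, -0.091, 0.001])]
```

View pics/top0.png

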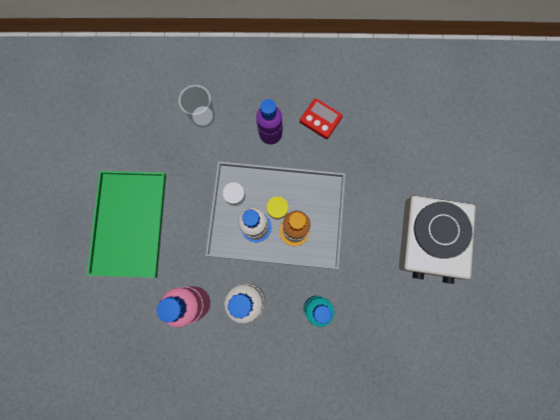

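View pics/scene0.png

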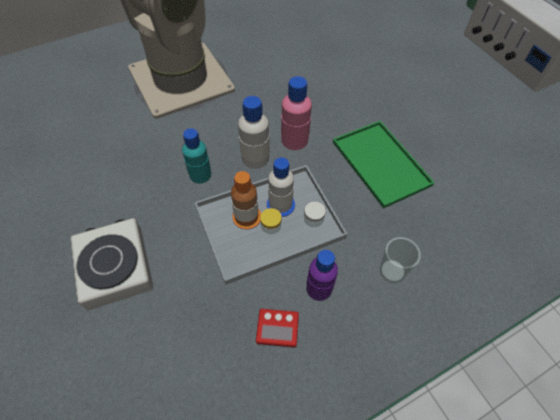

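Five blue-capped bottles, by top-view pixels: white (252,220) in the bath, a bigger white one (242,303), pink (180,307), purple (268,120) and turquoise (320,312). The coloured three are excluded. Of the two whites, the one at (252,220) is smaller and stands on the blue disc. I'll confirm that in a crop and refine the positions by colour.

```bash
cat >> h.py <<'E'
def ray(p,uv):
    uv=np.asarray(uv,float).reshape(-1,1,2)
    n=cv2.undistortPoints(uv,np.array(p['camera_matrix']),np.array(p['distortion'])).reshape(-1,2)
    d=np.c_[n[:,0],-n[:,1],-np.ones(len(n))]
    A=np.asarray(p['attitude']); r=R.from_quat(A) if A.size==4 else R.from_matrix(A)
    return np.asarray(p['eye']),r.apply(d)
def onz(p,uv,z):
    e,d=ray(p,uv); return e+d*((z-e[2])/d[:,2])[:,None]
def blob(p,lo,hi,win):
    h=cv2.cvtColor(p['frame'],cv2.COLOR_RGB2HSV); m=cv2.inRange(h,lo,hi)
    k=np.zeros_like(m); x0,y0,x1,y1=win; k[y0:y1,x0:x1]=255; m&=k
    n,l,s,c=cv2.connectedComponentsWithStats(m); i=1+np.argmax(s[1:,4]); ys,xs=np.where(l==i)
    return c[i],s[i],np.c_[xs,ys]
E
python3 - <<'E'
from h import *
P={n:manip.camera(n) for n in ['top','scene']}
W={'top':dict(b=(235,205,262,230),o=(285,208,310,232),y=(262,192,292,220),g=(80,160,175,290)),
'scene':dict(b=(270,155,292,180),o=(232,170,254,190),y=(257,207,285,230),g=(330,115,435,210))}
C=dict(b=((100,120,60),(125,255,255)),o=((5,180,150),(20,255,255)),y=((22,120,100),(35,255,255)),g=((50,100,50),(80,255,255)))
Z=dict(b=.148,o=.148,y=.040,g=.006)
for n,p in P.items():
    for k in W[n]:
        c,s,pts=blob(p,*C[k],W[n][k]); print(n,k,c.round(1),s,onz(p,c,Z[k])[0].round(4))
        if k=='g':
            q=onz(p,pts,.008)[:,:2].astype(np.float32); print(cv2.minAreaRect(q))
        if k=='y':
            q=onz(p,pts,.040)[:,:2].astype(np.float32); print(cv2.minEnclosingCircle(q))
    g=cv2.cvtColor(p['frame'],cv2.COLOR_RGB2HSV)
    for d in manip.masks_of(p,'orange_disc')[:1]+manip.masks_of(p,'blue_disc')[:1]: print('disc',d['score'],np.argwhere(d['region']).mean(0)[::-1])
    # white ring
    w={'top':(418,203,470,257),'scene':(80,238,133,285)}[n]
    m=(g[...,2]>110)&(g[...,1]<60); k=np.zeros_like(m);k[w[1]:w[3],w[0]:w[2]]=1
    n2,l,s2,c2=cv2.connectedComponentsWithStats((m&k).astype(np.uint8))
    i=[j for j in range(1,n2) if s2[j,4]>15]
    for j in i:
        ys,xs=np.where(l==j); print('ring',n,s2[j],cv2.minEnclosingCircle(onz(p,np.c_[xs,ys],.065)[:,:2].astype(np.float32)))
f=P['top']['frame'][190:330,150:350]; a=cv2.resize(f,None,fx=2.7,fy=2.7,interpolation=3)
f=P['scene']['frame'][70:240,170:340]; b=cv2.resize(f,(378,378),interpolation=3)[:378]
b=cv2.resize(f,(250,250),interpolation=3)
c=np.zeros((378,800,3),np.uint8); c[:a.shape[0],:540]=a; c[:250,545:795]=b
cv2.imwrite('pics/crop1.png',c[...,::-1])
E
```

```text
top b [250.5 218. ] [243 210  17  18 231] [0.4965 0.045  0.148 ]
top o [297.1 219.9] [288 212  20  17 242] [ 0.4942 -0.0357  0.148 ]
top y [277.  207.1] [267 197  21  22 366] [0.536  0.0016 0.04  ]
((0.5359520316123962, 0.0016100904904305935), 0.022449534386396408)
top g [126.5 224.1] [  87  171   79  107 7181] [0.5022 0.3179 0.006 ]
((0.5054078698158264, 0.31732872128486633), (0.14480647444725037, 0.22208067774772644), 88.85303497314453)
disc 0.67 [233.935 193.375]
disc 0.58 [263.65178571 233.79464286]
ring top [418 203  15  11  70] ((0.5328826904296875, -0.2882906496524811), 0.017572438344359398)
ring top [451 203  19  18 135] ((0.5281552076339722, -0.35787197947502136), 0.023628471419215202)
ring top [428 214  32  32 205] ((0.49164965748786926, -0.3225381672382355), 0.030961716547608376)
ring top [455 243  15  14  86] ((0.4527031183242798, -0.35526272654533386), 0.01920589990913868)
ring top [418 244  15  13  85] ((0.45024609565734863, -0.2831726670265198), 0.01727091148495674)
scene b [280.8 167. ] [274 157  15  21 259] [0.51   0.0424 0.148 ]
scene o [241.7 177.2] [235 172  14  1
[... 182 characters left out ...]
163.1] [ 334  121  100   86 4462] [0.5113 0.3198 0.006 ]
((0.504559338092804, 0.32046765089035034), (0.14792291820049286, 0.22689662873744965), 89.02340698242188)
disc 0.66 [285.12962963 208.69444444]
ring scene [ 80 238  16  16 114] ((0.44474175572395325, -0.3464537262916565), 0.020078100264072418)
ring scene [127 238   6   5  18] ((0.47482460737228394, -0.26917946338653564), 0.007276015821844339)
ring scene [ 90 245  33  30 186] ((0.4944463074207306, -0.32087230682373047), 0.030957112088799477)
ring scene [120 273  13  12  73] ((0.5522841811180115, -0.2977447211742401), 0.014383899979293346)
ring scene [ 80 279   6   6  21] ((0.5188727378845215, -0.37096062302589417), 0.007672968786209822)
```

View pics/crop1.png

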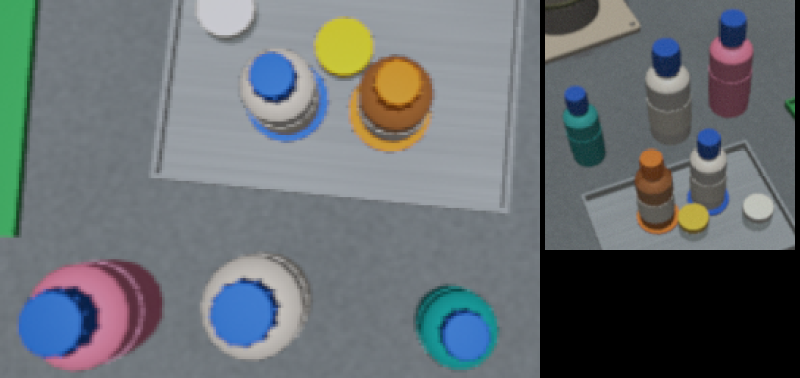

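The crop confirms it: the blue-capped bottle on the blue disc is the small white one, and the bigger white one stands outside the bath. Moving above it now.

```bash
python3 -m jog '{"offset":[[0.029,0.029,0],[0.029,0.029,0],[0.029,0.029,0],[0.029,0.029,0],[0.029,0.029,0],[0.029,0.029,0],[0.029,0.029,0],[0.029,0.029,0],[0.0058,0.04,0],[0.0058,0.04,0],[0.0058,0.04,0],[0.0058,0.04,0],[0.0058,0.04,0],[0.0058,0.04,0],[0.0058,0.04,0],[0.0058,0.04,0],[0.0058,0.04,0],[0.0058,0.04,0]],"yaw":[-2.44,-2.44,-2.44,-2.44,-2.44,-2.44,-2.44,-2.44,0,0,0,0,0,0,0,0,0,0],"jaw":[0,0,0,0,0,0,0,0,0,0,0,0,0,0.3,0.3,0.3,0.3,0.3]}' 40
python3 - <<'E'
from h import *
o=manip.get_obs(); print(o)
p=manip.camera('wrist'); save(p,'w1'); print(p['hand_eye'],p['camera_matrix'])
for k in ['blue_bottle','orange_bottle','sample_jar']: print(k,[(round(d['score'],2),np.round(d['at'],3).tolist()) for d in manip.tip_of(p,k)])
E
```

```text
clock: 2.9
position: [0.4989, 0.0448, 0.2318]
ee_rot: [1.0, -0.0, 0.0, 0.0]
ft_force: [1.4, -0.2, 0.2]
grip_width: 0.7
grasp_force: 0.0
{'clock': 2.9, 'joint_pos': array([ 0.37134292,  0.09660727, -0.58142285,  1.75589161,  0.05560044,
        1.30443093, -1.79351388]), 'joint_velocities': array([-0.6073731 ,  0.2801114 , -0.43832015, -0.24522039,  0.18809837,
        0.02774071, -1.07946509]), 'tau': array([  4.50217277, -44.79643822,  -0.75542528, -36.71124458,
        -0.59768289,   0.21443148,   2.3274187 ]), 'position': array([0.49886556, 0.04480838, 0.23175774]), 'ee_rot': array([ 9.99999854e-01, -8.83459722e-05,  4.83205659e-04,  2.23730301e-04]), 'ft_force': array([ 1.39155975, -0.21629236,  0.21944165]), 'torque': array([-0.03383691, -0.13752399, -0.01999179]), 'grasp_force': 0.0, 'grip_width': 0.6998732227075847}
[[ 6.85544342e-04  9.59838953e-01  2.80550733e-01  7.07877720e-02]
 [ 9.99999488e-01 -4.49222554e-04 -9.06654858e-04 -4.72835721e-04]
 [-7.44212933e-04  2.80551211e-01 -9.59838770e-01 -1.42974852e-01]
 [ 0.00000000e+00  0.00000000e+00  0.00000000e+00  1.00000000e+00]] [[325.95856508   0.         281.48763414]
 [  0.         325.95856508 208.40731903]
 [  0.           0.           1.        ]]
blue_bottle [(0.79, [0.501, 0.049, 0.01]), (0.79, [0.348, 0.053, -0.002])]
orange_bottle [(0.78, [0.496, -0.039, 0.009])]
sample_jar [(0.67, [0.541, 0.003, 0.006])]
```

View pics/w1.png

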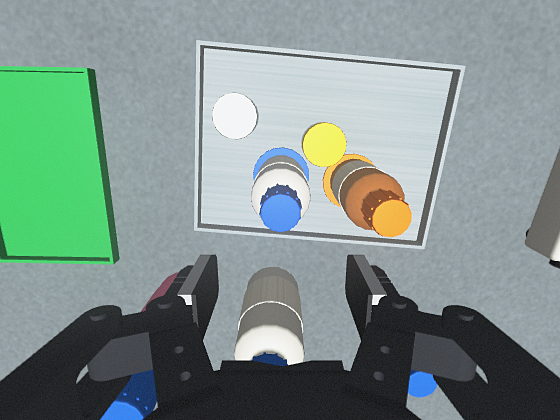

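```bash
cat >> h.py <<'E'
def wrist():
    o=manip.get_obs(); p=manip.camera('wrist'); H=np.array(p['hand_eye'])
    r=R.from_quat(o['ee_rot']); p['eye']=o['position']+r.apply(H[:3,3]); p['attitude']=(r*R.from_matrix(H[:3,:3])).as_quat()
    return o,p
def cir(p,lo,hi,win,z):
    c,s,pts=blob(p,lo,hi,win); q=onz(p,pts,z)[:,:2]
    return c.round(1),cv2.minEnclosingCircle(q.astype(np.float32)),q.mean(0).round(4)
E
python3 - <<'E'
from h import *
o,p=wrist(); print(o['position'])
h=cv2.cvtColor(p['frame'],cv2.COLOR_RGB2HSV); print(h[212,281],h[217,391],h[195,283],h[145,325],h[198,370])
print('b',cir(p,(100,150,150),(125,255,255),(255,185,310,235),.148))
print('o',cir(p,(12,200,215),(25,255,255),(365,190,415,240),.148))
print('y',cir(p,(22,120,100),(35,255,255),(295,115,355,175),.040))
m=cv2.inRange(h,(100,100,80),(125,255,255))
# bath outer rim corners (z=.020), visually picked
q=onz(p,[(198,41),(464,67),(425,248),(194,231)],.020)[:,:2]; print(q.round(4),q.mean(0), [np.linalg.norm(q[i]-q[i-1]).round(3) for i in range(4)])
E
```

```text
[0.49891132 0.04391608 0.23140945]
[108 151 244] [ 20 179 244] [109 156 250] [ 30 145 245] [ 11 147 135]
b (array([278.5, 215.3]), ((0.5012075901031494, 0.04599623382091522), 0.015544917434453964), array([0.4983, 0.0463]))
o (array([375.5, 231.5]), ((0.4859676957130432, -0.025378795340657234), 0.001786598702892661), array([ 0.486 , -0.0254]))
y (array([323.4, 144.4]), ((0.5383911728858948, 0.0007651252672076225), 0.023256167769432068), array([0.5394, 0.0018]))
[[ 0.6377  0.1268]
 [ 0.615  -0.1393]
 [ 0.4182 -0.1249]
 [ 0.4386  0.145 ]] [0.52738169 0.00188894] [np.float64(0.2), np.float64(0.267), np.float64(0.197), np.float64(0.271)]
```

```bash
python3 -m jog '{"offset":[[0.001,0.0018,0],[0,0,-0.03],[0,0,-0.03],[0,0,-0.03],[0,0,-0.02],[0,0,-0.009],[0,0,0],[0,0,0],[0,0,0],[0,0,0],[0,0,0],[0,0,0]],"yaw":[0,0,0,0,0,0,0,0,0,0,0,0],"jaw":[0.3,0.3,0.3,0.3,0.3,0.3,0.3,1,1,1,1,1]}' 40
```

```text
clock: 4.15
position: [0.5011, 0.045, 0.114]
ee_rot: [1.0, 0.0, 0.002, 0.0]
ft_force: [-0.6, 0.2, 8.0]
grip_width: 0.337
grasp_force: 39.8
```

```bash
python3 -m jog '{"offset":[[0,0,0.015],[0,0,0.025],[0,0,0.025],[0,0,0.025],[-0.002,0.015,0],[-0.006,0.037,0],[-0.006,0.037,0],[-0.006,0.037,0],[-0.006,0.037,0],[-0.006,0.037,0],[-0.006,0.037,0],[-0.004,0.025,0],[-0.002,0.01,0],[0,0,0],[0,0,0]],"yaw":[0,0,0,0,2,2,2,2,2,2,2,2,2,2,0],"jaw":[1,1,1,1,1,1,1,1,1,1,1,1,1,1,1]}' 40
python3 -c "
from h import *
o=manip.get_obs();print(o['joint_pos'].round(2));p=manip.camera('scene');save(p,'s1')"
```

```text
clock: 5.4
position: [0.4551, 0.3174, 0.2017]
ee_rot: [0.984, 0.176, -0.0, 0.0]
ft_force: [-0.2, -0.6, -2.3]
grip_width: 0.34
grasp_force: 40.3
[-0.01  0.29 -0.8   1.66  0.22  1.29 -2.07]
```

View pics/s1.png

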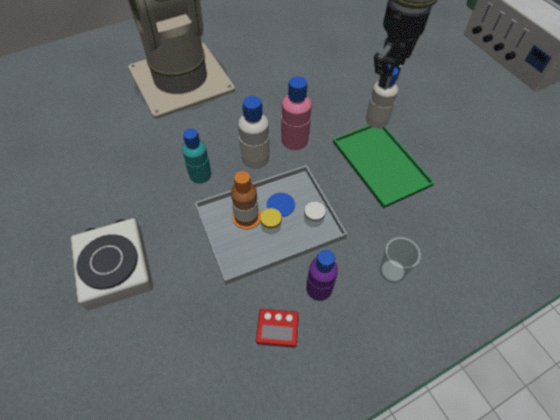

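The bottle is held upright at (381,105), above the tray. The blue disc is now free at (281,204). Lowering, releasing and retreating.

```bash
python3 -m jog '{"offset":[[0,0,-0.025],[0,0,-0.03],[0,0,-0.02],[0,0,-0.01],[0,0,-0.005],[0,0,-0.001],[0,0,0],[0,0,0],[0,0,0],[0,0,0],[0,0,0],[0,0,0.02],[0,0,0.03],[0,0,0.04]],"yaw":[0,0,0,0,0,0,0,0,0,0,0,0,0,0],"jaw":[1,1,1,1,1,1,1,0.3,0.3,0.3,0.3,0.3,0.3,0.3]}' 40
python3 - <<'E'
from h import *
p=manip.camera('scene'); c=[]
cc,s,pts=blob(p,(100,120,60),(125,255,255),(262,188,300,222)); print(cc,s,onz(p,cc,.008)[0])
print([(d['score'],d['at']) for d in manip.tip_of(p,'blue_disc')])
print([(d['score'],d['at'].round(3) if hasattr(d['at'],'round') else d['at']) for d in manip.tip_of(p,'blue_bottle')])
o,p=wrist(); save(p,'w2')
E
```

```text
clock: 6.62
position: [0.4548, 0.3159, 0.2007]
ee_rot: [0.985, 0.174, -0.002, 0.001]
ft_force: [1.1, 0.2, 0.1]
grip_width: 0.7
grasp_force: 0.0
[281.48430493 202.94170404] [267 193  28  23 446] [0.501435   0.05070447 0.008     ]
[(0.38, [0.4941, -0.0364, 0.0075])]
[(0.95, [0.3551, 0.0572, 0.0027]), (0.94, [0.3492, 0.17, -0.0018]), (0.74, [0.4539, 0.3183, 0.0017]), (0.61, [0.7157, 0.018, -0.0028]), (0.58, [0.3374, -0.0794, -0.0041])]
```

View pics/w2.png

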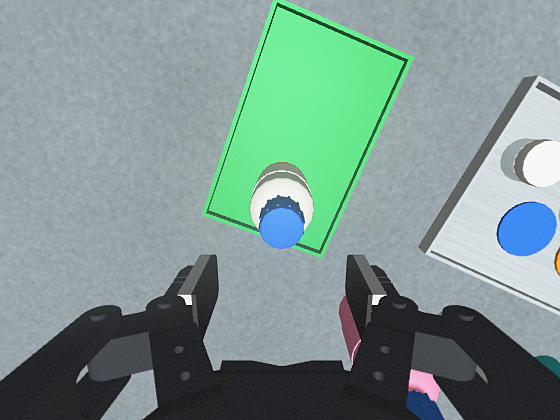

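The blue bottle stands upright in the tray at (281,205), and the blue disc is empty at (527,229). Moving over the orange bottle.

```bash
python3 -m jog '{"offset":[[0.0039,-0.02,0.01],[0.0039,-0.037,0.01],[0.0039,-0.037,0.01],[0.0039,-0.037,0],[0.0039,-0.037,0],[0.0039,-0.037,0],[0.0039,-0.037,0],[0.0039,-0.037,0],[0.0039,-0.037,0],[0.0039,-0.034,0],[0,0,0],[0,0,0]],"yaw":[-2,-2,-2,-2,-2,-2,-2,-2,-2,-2,0,0],"jaw":[0.3,0.3,0.3,0.3,0.3,0.3,0.3,0.3,0.3,0.3,0.3,0.3]}' 40
python3 - <<'E'
from h import *
o,p=wrist(); print(o['position']); save(p,'w3')
h=cv2.cvtColor(p['frame'],cv2.COLOR_RGB2HSV)
q=lambda n:[(d['score'],np.round(d['at'],4)) for d in manip.tip_of(p,n)]
for n in ['orange_bottle','orange_disc','blue_disc','sample_jar','white_jar']: print(n,q(n))
print('bd',cir(p,(100,100,100),(125,255,255),(100,50,270,240),.008))
print('o',cir(p,(12,130,200),(22,255,255),(245,180,320,245),.148))
print('y',cir(p,(24,120,100),(35,255,255),(130,50,400,190),.040))
E
```

```text
clock: 7.82
position: [0.4943, -0.0354, 0.23]
ee_rot: [1.0, -0.002, -0.001, -0.0]
ft_force: [-0.0, 0.7, -0.5]
grip_width: 0.698
grasp_force: 0.0
[ 0.49432802 -0.03540509  0.22995134]
orange_bottle [(0.96, array([ 0.4953, -0.0383,  0.0057]))]
orange_disc [(0.73, array([0.5415, 0.0023, 0.0021]))]
blue_disc [(0.94, array([0.5024, 0.0455, 0.0035]))]
sample_jar [(0.68, array([0.5394, 0.004 , 0.0059]))]
white_jar [(0.65, array([0.5708, 0.0907, 0.0023]))]
bd (array([209.6, 170.9]), ((0.5017154216766357, 0.04564556106925011), 0.03189273923635483), array([0.5022, 0.0459]))
o (array([282. , 212.4]), ((0.49722981452941895, -0.03523223102092743), 0.015645822510123253), array([ 0.4962, -0.0355]))
y (array([244.6, 139.4]), ((0.5393612384796143, 0.0015886221081018448), 0.022099582478404045), array([0.5394, 0.0016]))
```

View pics/w3.png

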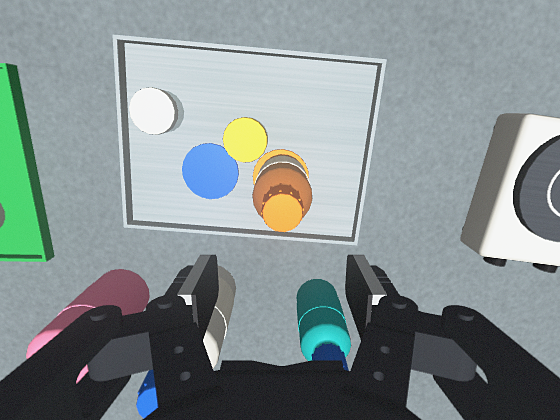

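The orange bottle's cap is at (282,212), right below the tool. The blue disc is fully visible at (210,171), which measures as (0.502, 0.0457). Grasping the orange bottle.

```bash
python3 -m jog '{"offset":[[0.0015,0,-0.02],[0,0,-0.035],[0,0,-0.033],[0,0,-0.02],[0,0,-0.009],[0,0,0],[0,0,0],[0,0,0],[0,0,0],[0,0,0],[0,0,0]],"yaw":[0,0,0,0,0,0,0,0,0,0,0],"jaw":[0.3,0.3,0.3,0.3,0.3,0.3,1,1,1,1,1]}' 40
```

```text
clock: 9.03
position: [0.4977, -0.0337, 0.116]
ee_rot: [1.0, -0.0, 0.002, 0.0]
ft_force: [-0.2, -1.5, 6.4]
grip_width: 0.341
grasp_force: 39.6
```

```bash
python3 -m jog '{"offset":[[0,0,0.015],[0,0,0.025],[0,0,0.025],[0,0,0.025],[0.003,0.02,0],[0.006,0.036,0],[0.006,0.036,0],[0.006,0.036,0],[0.006,0.036,0],[0.006,0.036,0],[0.006,0.036,0],[0.006,0.036,0],[0.006,0.036,0],[0.005,0.028,0],[0.003,0.015,0],[0,0,0],[0,0,0]],"yaw":[0,0,0,0,2,2,2,2,2,2,2,2,2,2,0,0,0],"jaw":[1,1,1,1,1,1,1,1,1,1,1,1,1,1,1,1,1]}' 40
```

```text
clock: 10.45
position: [0.5547, 0.3188, 0.2037]
ee_rot: [0.985, 0.175, -0.001, -0.0]
ft_force: [-1.3, -0.8, -3.3]
grip_width: 0.338
grasp_force: 40.3
```

```bash
python3 -m jog '{"offset":[[0,0,-0.025],[0,0,-0.03],[0,0,-0.02],[0,0,-0.01],[0,0,-0.005],[0,0,-0.0005],[0,0,0],[0,0,0],[0,0,0],[0,0,0],[0,0,0],[0,0,0.02],[0,0,0.03],[0,0,0.04]],"yaw":[0,0,0,0,0,0,0,0,0,0,0,0,0,0],"jaw":[1,1,1,1,1,1,1,0.3,0.3,0.3,0.3,0.3,0.3,0.3]}' 40
python3 - <<'E'
from h import *
p=manip.camera('top'); save(p,'t2')
for n in ['orange_bottle','blue_bottle','side_tray','orange_disc','sample_jar','plate_mark']: print(n,[(d['score'],np.round(d['at'],4)) for d in manip.tip_of(p,n)])
E
```

```text
clock: 11.62
position: [0.5544, 0.3169, 0.2028]
ee_rot: [0.985, 0.174, -0.002, 0.001]
ft_force: [1.3, 0.2, -0.0]
grip_width: 0.701
grasp_force: 0.0
orange_bottle [(0.79, array([5.563e-01, 3.137e-01, 1.000e-04]))]
blue_bottle [(0.96, array([ 0.3443,  0.1676, -0.003 ])), (0.88, array([0.3524, 0.0578, 0.0009])), (0.84, array([0.4554, 0.3219, 0.0022])), (0.67, array([ 0.7072,  0.0197, -0.0044]))]
side_tray [(0.86, array([0.5076, 0.3143, 0.0013])), (0.34, array([ 0.4953, -0.0379,  0.0062]))]
orange_disc [(0.65, array([ 0.4944, -0.0367,  0.0029]))]
sample_jar [(0.59, array([ 0.541 , -0.0025,  0.002 ]))]
plate_mark [(0.76, array([ 0.4949, -0.3229,  0.0642])), (0.41, array([ 0.5412, -0.0018,  0.0048]))]
```

View pics/t2.png

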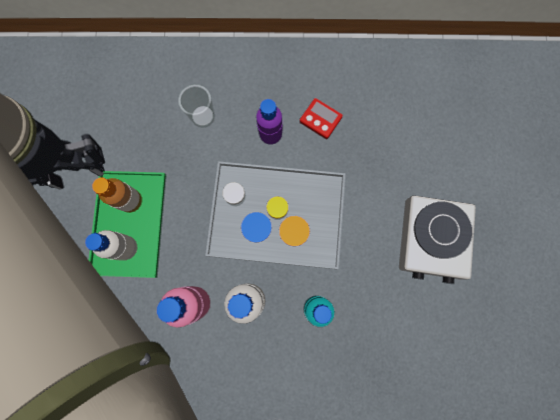

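Both bottles stand upright in the tray at (105,190) and (102,243). Both discs are free, and the jar is at (277,207). Going over the jar.

```bash
python3 -m jog '{"offset":[[-0.0015,-0.02,0.005],[-0.0015,-0.035,0.005],[-0.0015,-0.035,0],[-0.0015,-0.035,0],[-0.0015,-0.035,0],[-0.0015,-0.035,0],[-0.0015,-0.035,-0.02],[-0.0015,-0.035,-0.02],[-0.0015,-0.03,-0.02],[-0.0015,-0.0205,-0.02],[0,0,0],[0,0,0]],"yaw":[-2,-2,-2,-2,-2,-2,-2,-2,-2,-2,0,0],"jaw":[0.3,0.3,0.3,0.15,0.15,0.15,0.15,0.15,0.15,0.15,0.15,0.15]}' 40
python3 - <<'E'
from h import *
o,p=wrist(); print(o['position']); save(p,'w4')
print('bd',cir(p,(100,100,100),(125,255,255),(100,50,270,400),.008))
print('od',cir(p,(10,130,150),(22,255,255),(270,50,500,400),.008))
print('y',cir(p,(26,100,100),(35,255,255),(180,50,400,300),.040))
E
```

```text
clock: 12.97
position: [0.5391, 0.0008, 0.1319]
ee_rot: [1.0, -0.001, -0.002, -0.0]
ft_force: [-0.3, 0.6, 0.8]
grip_width: 0.846
grasp_force: 0.0
[0.53908273 0.00080582 0.13192139]
bd (array([229.9, 240.1]), ((0.5018685460090637, 0.04591410607099533), 0.03213999792933464), array([0.5022, 0.0464]))
od (array([321.9, 247.6]), ((0.49486592411994934, -0.03382740914821625), 0.031928468495607376), array([ 0.4949, -0.0347]))
y (array([280.5, 210. ]), ((0.5390128493309021, 0.0018241738434880972), 0.02181936241686344), array([0.5395, 0.0018]))
```

View pics/w4.png

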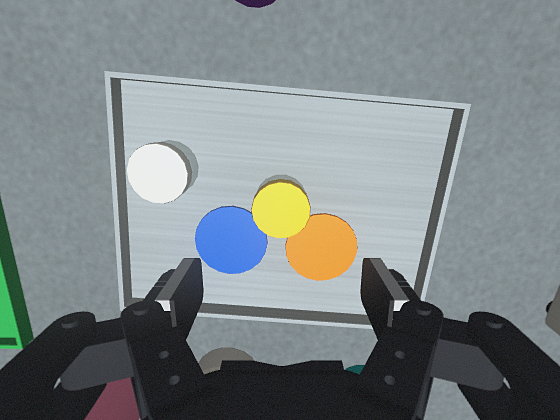

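The jar is centred between the fingers at (281,210). Both discs are measured: blue (0.502, 0.046), orange (0.495, -0.034). Grasping the jar.

```bash
python3 -m jog '{"offset":[[0,0.001,-0.02],[0,0,-0.035],[0,0,-0.033],[0,0,-0.02],[0,0,-0.01],[0,0,-0.005],[0,0,0],[0,0,0],[0,0,0],[0,0,0],[0,0,0],[0,0,0]],"yaw":[0,0,0,0,0,0,0,0,0,0,0,0],"jaw":[0.15,0.15,0.15,0.15,0.15,0.15,0.15,0.8,0.8,0.8,0.8,0.8]}' 30
```

```text
clock: 14.02
position: [0.5416, 0.0034, 0.0125]
ee_rot: [1.0, 0.0, 0.001, 0.0]
ft_force: [-1.7, 0.5, 6.0]
grip_width: 0.516
grasp_force: 29.7
```

```bash
python3 -m jog '{"offset":[[0,0,0.02],[0,0,0.035],[0,0,0.035],[0,0,0.035],[-0.002,-0.02,0.015],[-0.005,-0.035,0],[-0.005,-0.035,0],[-0.005,-0.035,0],[-0.005,-0.035,0],[-0.005,-0.035,0],[-0.005,-0.035,0],[-0.005,-0.035,0],[-0.005,-0.033,0],[-0.003,-0.02,0],[-0.001,-0.007,0],[0,0,0],[0,0,0]],"yaw":[0,0,0,0,0,0,0,0,0,0,0,0,0,0,0,0,0],"jaw":[0.8,0.8,0.8,0.8,0.8,0.8,0.8,0.8,0.8,0.8,0.8,0.8,0.8,0.8,0.8,0.8,0.8]}' 30
python3 - <<'E'
from h import *
o,p=wrist(); print(o['position']); save(p,'w5')
print([(d['score'],np.round(d['at'],4)) for d in manip.tip_of(p,'plate_mark')])
E
```

```text
clock: 15.43
position: [0.4949, -0.3208, 0.1513]
ee_rot: [1.0, 0.0, 0.0, -0.0]
ft_force: [-0.7, 1.2, -1.5]
grip_width: 0.514
grasp_force: 31.0
[ 0.49485688 -0.32078012  0.15126575]
[(0.76, array([ 0.4935, -0.3186,  0.0641]))]
```

View pics/w5.png

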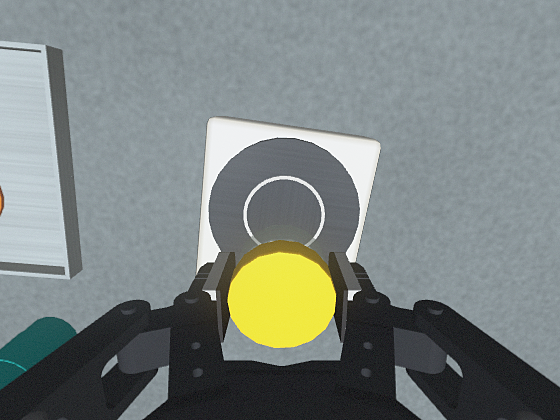

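The jar is held level at (282,293), with the white ring at about (284,215) behind it. Comparing the two centres.

Run:
```python
from h import *
o,p=wrist()
print(onz(p,[(284,215),(243,215),(325,215),(284,175)],.065).round(4))
print('y',cir(p,(24,100,60),(35,255,255),(180,200,400,400),.1788))
```

```text
[[ 0.494  -0.3214  0.065 ]
 [ 0.494  -0.2911  0.065 ]
 [ 0.4941 -0.3516  0.065 ]
 [ 0.5239 -0.3212  0.065 ]]
y (array([281.5, 299.8]), ((0.4930743873119354, -0.3194696605205536), 0.02209779992699623), array([ 0.4938, -0.3195]))
```

```bash
python3 -m jog '{"offset":[[0.001,-0.002,-0.02],[0,0,-0.025],[0,0,-0.018],[0,0,-0.008],[0,0,-0.004],[0,0,-0.002],[0,0,0],[0,0,0],[0,0,0],[0,0,0],[0,0,0],[0,0,0.015],[0,0,0.03],[0,0,0.04],[0,0,0.03],[0,0,0]],"yaw":[0,0,0,0,0,0,0,0,0,0,0,0,0,0,0,0],"jaw":[0.8,0.8,0.8,0.8,0.8,0.8,0.8,0.2,0.2,0.2,0.2,0.2,0.2,0.2,0.2,0.2]}' 30
python3 - <<'E'
from h import *
o,p=wrist(); save(p,'w6')
print('y',cir(p,(24,100,60),(35,255,255),(180,100,400,400),.101))
E
```

```text
clock: 16.92
position: [0.4982, -0.3252, 0.1962]
ee_rot: [1.0, 0.0, 0.004, 0.003]
ft_force: [1.0, -0.3, 0.6]
grip_width: 0.798
grasp_force: 0.0
y (array([278.9, 216.2]), ((0.4934846758842468, -0.32348039746284485), 0.02227504551410675), array([ 0.4939, -0.3235]))
```

View pics/w6.png

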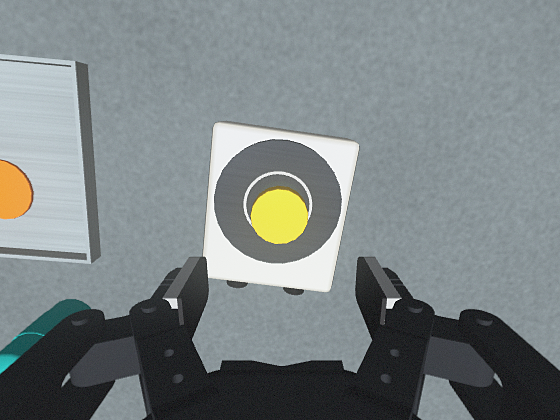

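The jar stands upright inside the ring, about 2 mm from its centre. Back for the orange bottle.

```bash
python3 -m jog '{"offset":[[0.0033,0.02,0.005],[0.0033,0.038,0.005],[0.0033,0.038,0.005],[0.0033,0.038,0.005],[0.0033,0.038,0.005],[0.0033,0.038,0.005],[0.0033,0.038,0],[0.0033,0.038,0],[0.0033,0.038,0],[0.0033,0.038,0],[0.0033,0.038,0],[0.0033,0.038,0],[0.0033,0.038,0],[0.0033,0.038,0],[0.0033,0.038,0],[0.0033,0.038,0],[0.0033,0.037,0],[0,0.015,0],[0,0,0],[0,0,0]],"yaw":[0,0,0,0,0,0,0,2,2,2,2,2,2,2,2,2,2,0,0,0],"jaw":[0.2,0.2,0.2,0.2,0.2,0.2,0.2,0.2,0.2,0.3,0.3,0.3,0.3,0.3,0.3,0.3,0.3,0.3,0.3,0.3]}' 40
python3 - <<'E'
from h import *
o,p=wrist(); print(o['position']); save(p,'w7')
print('o',cir(p,(12,130,200),(22,255,255),(225,160,340,265),.144))
E
```

```text
clock: 18.63
position: [0.5507, 0.319, 0.2175]
ee_rot: [0.985, 0.175, -0.001, 0.0]
ft_force: [0.3, -0.1, -0.7]
grip_width: 0.702
grasp_force: 0.0
[0.55072602 0.31903673 0.21750654]
o (array([289.4, 204.7]), ((0.562752366065979, 0.31962156295776367), 0.022524448111653328), array([0.5618, 0.3177]))
```

View pics/w7.png

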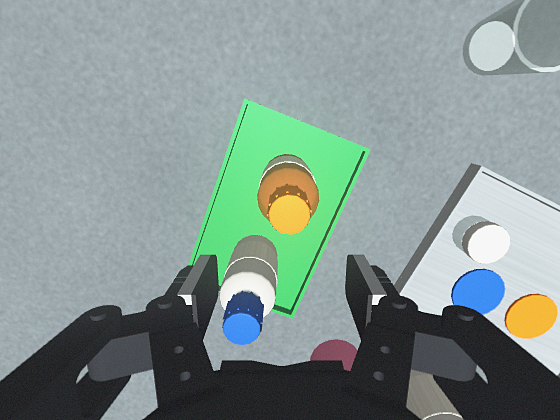

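Run:
```python
from h import *
o,p=wrist(); print(o['position'])
for v in (215,230,240): print('o',cir(p,(12,130,v),(25,255,255),(225,160,340,265),.144))
print([(d['score'],np.round(d['at'],4)) for d in manip.tip_of(p,'orange_bottle')])
```

```text
[0.55140661 0.31757868 0.21777667]
o (array([286.7, 212.2]), ((0.559873104095459, 0.3177163600921631), 0.019576387479901314), array([0.5569, 0.3161]))
o (array([286.5, 214.3]), ((0.5547646284103394, 0.3157055675983429), 0.0148862199857831), array([0.5554, 0.3157]))
o (array([286.6, 214.3]), ((0.5553876757621765, 0.3153953552246094), 0.014586232602596283), array([0.5554, 0.3157]))
[(0.95, array([0.5542, 0.3146, 0.0045]))]
```

The orange cap is at (287,214), i.e. (0.555, 0.316), and both bottles are upright.

```bash
python3 -m jog '{"offset":[[0.0037,-0.0017,-0.01],[0,0,-0.035],[0,0,-0.035],[0,0,-0.02],[0,0,-0.009],[0,0,0],[0,0,0],[0,0,0],[0,0,0],[0,0,0],[0,0,0]],"yaw":[0,0,0,0,0,0,0,0,0,0,0],"jaw":[0.3,0.3,0.3,0.3,0.3,0.3,1,1,1,1,1]}' 40
```

```text
clock: 19.7
position: [0.5564, 0.3168, 0.1118]
ee_rot: [0.985, 0.173, 0.002, -0.0]
ft_force: [0.3, -1.2, 7.1]
grip_width: 0.339
grasp_force: 39.7
```

```bash
python3 -m jog '{"offset":[[0,0,0.015],[0,0,0.025],[0,0,0.025],[0,0,0.025],[-0.003,-0.02,0],[-0.006,-0.036,0],[-0.006,-0.036,0],[-0.006,-0.036,0],[-0.006,-0.036,0],[-0.006,-0.036,0],[-0.006,-0.036,0],[-0.006,-0.036,0],[-0.006,-0.036,0],[-0.006,-0.028,0],[-0.0034,-0.014,0],[0,0,0],[0,0,0],[0,0,0]],"yaw":[0,0,0,0,-2,-2,-2,-2,-2,-2,-2,-2,-2,-2,0,0,0,0],"jaw":[1,1,1,1,1,1,1,1,1,1,1,1,1,1,1,1,1,1]}' 40
python3 - <<'E'
from h import *
o,p=wrist(); print(o['position']); save(p,'w8')
print('od',cir(p,(10,130,150),(22,255,255),(180,20,400,200),.008))
E
```

```text
clock: 21.2
position: [0.495, -0.0323, 0.2001]
ee_rot: [1.0, 0.001, 0.0, -0.0]
ft_force: [0.2, 0.3, -2.5]
grip_width: 0.34
grasp_force: 40.4
[ 0.49495501 -0.03229736  0.2001143 ]
od (array([283.6, 170.5]), ((0.4948788583278656, -0.03386501967906952), 0.03179672360420227), array([ 0.5088, -0.0342]))
```

View pics/w8.png

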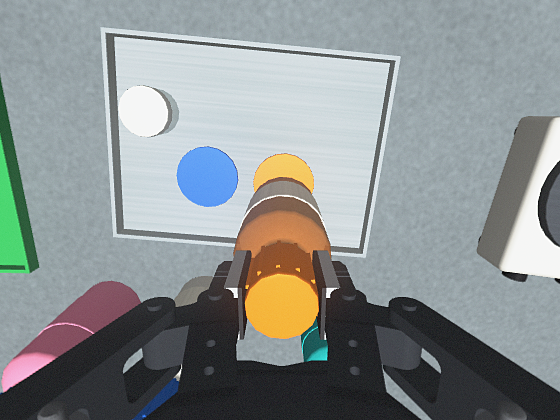

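The orange bottle hangs upright in line with its disc at (284,170). Lowering.

```bash
python3 -m jog '{"offset":[[0.001,-0.0015,-0.02],[0,0,-0.03],[0,0,-0.02],[0,0,-0.009],[0,0,-0.0045],[0,0,0],[0,0,0],[0,0,0],[0,0,0],[0,0,0],[0,0,0],[0,0,0.02],[0,0,0.03],[0,0,0.04],[0,0,0],[0,0,0]],"yaw":[0,0,0,0,0,0,0,0,0,0,0,0,0,0,0,0],"jaw":[1,1,1,1,1,1,1,0.3,0.3,0.3,0.3,0.3,0.3,0.3,0.3,0.3]}' 40
python3 - <<'E'
from h import *
o,p=wrist(); print(o['position']); save(p,'w9')
for v in (215,230,240): print('o',cir(p,(12,130,v),(25,255,255),(225,160,340,265),.148))
print([(d['score'],np.round(d['at'],4)) for d in manip.tip_of(p,'orange_bottle')])
E
```

```text
clock: 22.58
position: [0.4972, -0.035, 0.2087]
ee_rot: [1.0, -0.0, 0.002, 0.001]
ft_force: [-0.4, 0.7, 0.4]
grip_width: 0.699
grasp_force: 0.0
[ 0.49721123 -0.03502981  0.20866171]
o (array([282.2, 227.9]), ((0.49601420760154724, -0.035244256258010864), 0.015432811342179775), array([ 0.4952, -0.0353]))
o (array([282.2, 228. ]), ((0.4959821105003357, -0.0352000892162323), 0.015387128107249737), array([ 0.4952, -0.0353]))
o (array([282.2, 227.9]), ((0.4950523376464844, -0.03550693020224571), 0.014569622464478016), array([ 0.4952, -0.0353]))
[(0.82, array([ 0.4991, -0.0359,  0.0066]))]
```

The orange bottle is within about 2 mm of its disc's centre. Now the blue one.

```bash
python3 -m jog '{"offset":[[-0.0043,0.02,0.01],[-0.0043,0.037,0],[-0.0043,0.037,0],[-0.0043,0.037,0],[-0.0043,0.037,0],[-0.0043,0.037,0],[-0.0043,0.037,0],[-0.0043,0.037,0],[-0.0043,0.037,0],[-0.004,0.033,0],[0,0.003,0],[0,0,0],[0,0,0]],"yaw":[2,2,2,2,2,2,2,2,2,2,0,0,0],"jaw":[0.3,0.3,0.3,0.3,0.3,0.3,0.3,0.3,0.3,0.3,0.3,0.3,0.3]}' 40
python3 - <<'E'
from h import *
o,p=wrist(); print(o['position']); save(p,'w10')
for v in (150,200,230): print('b',cir(p,(100,120,v),(125,255,255),(225,160,340,265),.144))
print([(d['score'],np.round(d['at'],4)) for d in manip.tip_of(p,'blue_bottle')])
E
```

```text
clock: 23.77
position: [0.4526, 0.3168, 0.2154]
ee_rot: [0.985, 0.174, -0.001, 0.0]
ft_force: [-1.0, 0.4, -0.4]
grip_width: 0.708
grasp_force: 0.0
[0.45256999 0.3167594  0.21536209]
b (array([281.5, 214.9]), ((0.45653054118156433, 0.31863754987716675), 0.015776244923472404), array([0.4557, 0.3183]))
b (array([281.8, 215.3]), ((0.4561225175857544, 0.3179831802845001), 0.015425817109644413), array([0.4554, 0.318 ]))
b (array([281.7, 215.3]), ((0.4554905295372009, 0.3175804018974304), 0.014779878780245781), array([0.4554, 0.318 ]))
[(0.8, array([ 0.3404, -0.0818,  0.0033])), (0.69, array([0.4559, 0.3174, 0.0026])), (0.65, array([ 0.351 ,  0.0506, -0.0004]))]
```

```bash
python3 -m jog '{"offset":[[0.003,0.001,-0.01],[0,0,-0.035],[0,0,-0.035],[0,0,-0.018],[0,0,-0.009],[0,0,0],[0,0,0],[0,0,0],[0,0,0],[0,0,0],[0,0,0]],"yaw":[0,0,0,0,0,0,0,0,0,0,0],"jaw":[0.3,0.3,0.3,0.3,0.3,0.3,1,1,1,1,1]}' 40
```

```text
clock: 24.78
position: [0.4571, 0.3186, 0.111]
ee_rot: [0.985, 0.174, 0.001, -0.0]
ft_force: [-1.4, -1.3, 7.2]
grip_width: 0.343
grasp_force: 39.5
```

```bash
python3 -m jog '{"offset":[[0,0,0.015],[0,0,0.025],[0,0,0.025],[0,0,0.025],[0.003,-0.02,0],[0.006,-0.036,0],[0.006,-0.036,0],[0.006,-0.036,0],[0.006,-0.036,0],[0.006,-0.036,0],[0.006,-0.036,0],[0.004,-0.024,0],[0.003,-0.0126,0],[0,0,0],[0,0,0],[0,0,0]],"yaw":[0,0,0,0,-2,-2,-2,-2,-2,-2,-2,-2,-2,-2,0,0],"jaw":[1,1,1,1,1,1,1,1,1,1,1,1,1,1,1,1]}' 40
python3 - <<'E'
from h import *
o,p=wrist(); print(o['position']); save(p,'w11')
E
```

```text
clock: 26.12
position: [0.502, 0.0465, 0.1996]
ee_rot: [1.0, 0.001, 0.0, -0.0]
ft_force: [0.4, 0.7, -2.3]
grip_width: 0.341
grasp_force: 40.2
[0.5020291  0.0464898  0.19955968]
```

View pics/w11.png

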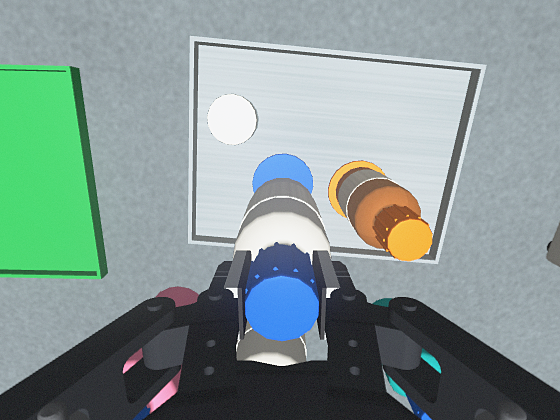

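The blue bottle hangs upright over its disc at (283,172), and the orange one stands on its own at about (365,190). Lowering and retreating.

```bash
python3 -m jog '{"offset":[[0.001,-0.0005,-0.02],[0,0,-0.03],[0,0,-0.02],[0,0,-0.009],[0,0,-0.005],[0,0,0],[0,0,0],[0,0,0],[0,0,0],[0,0,0],[0,0,0],[0,0,0.02],[0,0,0.03],[0,0,0.04],[0,0,0.03],[0,0,0],[0,0,0]],"yaw":[0,0,0,0,0,0,0,0,0,0,0,0,0,0,0,0,0],"jaw":[1,1,1,1,1,1,1,0.35,0.35,0.35,0.35,0.35,0.35,0.35,0.35,0.35,0.35]}' 40
python3 - <<'E'
from h import *
o,p=wrist(); print(o['position'])
for v in (200,230): print('b',cir(p,(100,120,v),(125,255,255),(235,150,330,230),.148))
p=manip.camera('scene'); save(p,'s3')
for n in ['orange_bottle','blue_bottle','sample_jar','plate_mark','white_jar','timer','beaker']: print(n,[(d['score'],np.round(d['at'],3)) for d in manip.tip_of(p,n)])
E
```

```text
clock: 27.58
position: [0.5041, 0.0451, 0.2372]
ee_rot: [1.0, 0.0, 0.002, 0.0]
ft_force: [0.5, 0.1, -0.8]
grip_width: 0.647
grasp_force: 0.0
[0.50407811 0.04506978 0.23722166]
b (array([281.2, 214.3]), ((0.5028130412101746, 0.04560153931379318), 0.01528872549533844), array([0.5027, 0.0455]))
b (array([281.1, 214.4]), ((0.5015950202941895, 0.04563610628247261), 0.014459623023867607), array([0.5026, 0.0456]))
orange_bottle [(0.55, array([ 0.495, -0.036,  0.006]))]
blue_bottle [(0.77, array([ 0.713,  0.02 , -0.   ])), (0.74, array([ 0.347,  0.167, -0.003])), (0.72, array([ 0.336, -0.08 , -0.006])), (0.62, array([0.502, 0.045, 0.006]))]
sample_jar [(0.89, array([ 0.499, -0.325,  0.061]))]
plate_mark [(0.74, array([ 0.497, -0.323,  0.071]))]
white_jar [(0.63, array([0.566, 0.089, 0.003]))]
timer [(0.85, array([ 0.739, -0.088,  0.003])), (0.29, array([ 0.496, -0.324,  0.068]))]
beaker [(0.75, array([0.753, 0.172, 0.001]))]
```

View pics/s3.png

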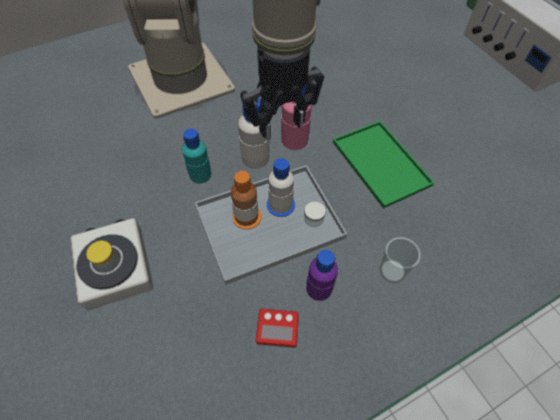

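Everything is in place: the bottles are on their discs at (245,205) and (281,190), the jar is on the plate at (100,255), and the robot is clear. Handing in.

```bash
python3 -c "
from workcell import manip
print(manip.hand_in())"
```

```text
the job is handed in; nothing more can be done
None
```

I handed the job in after about 28 s of robot time: the jar is on the hotplate and both bottles are back on their own discs, each about 2 mm or less from centre by the camera; the hand-in call gave no verdict.

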